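Take the plug-in module out of its case and load it in the test chamber

TASK

Swing the lid of the black case up and over until it rests fully open by itself, and leave it open. Then lift the plug-in module out of the case and slide it nose first into the grey test chamber, letting the module itself push the sprung dust flap in (keep the fingers off the flap), until it lies flat on the tray between the rails with its faceplate fully home against the chamber's face. Let go of it, and do not shift anything else on the bench.

Things in the scene. Friction and masses are not known exactly. Their poses are not given: they have to be found in the camera images.
- case: Black case fixed to the bench. Base: open tray 150 (x) x 142 (y) x 40 mm high, walls 4 mm. Origin under the base's centre, on the bench; x points from the tongue side to the hinge side, z up. Foam floor inside 12 mm above the bench; two foam blocks, tops 24 mm above the bench (x 8 to 68 mm, |y| over 27 mm), flank the module's body; beside its grip the floor is free to the walls.
- lid (a joint): Angle of the case's lid (rad): 0 shut, 1.9 fully open on its stop. Hollow shell 150 x 142 x 32 mm, 0.2 kg, easy hinge along the case's y axis, no latch. Gravity shuts it below about 1.3 rad; beyond that it falls back to 1.9 and stays. Opening swings the tongue up and over towards case +x.
- lid_hinge (a point): Middle of the lid's hinge line: 75 mm in +x of the case's origin, 40.5 mm above the bench. The lid turns about the case's y axis here.
- lid_tongue (a point): Middle part of the lid's tongue, a horizontal black bar out of the lid's front in case -x: 40 mm long (x), 28 wide (y), 12 thick, free under and beside it. Lid shut: 172 mm in -x of the hinge, 50 mm above the bench, 22 mm out from the lid's front wall. Turns with the lid. Pinched across its 28 mm width it can pivot between the fingers as the lid swings.
- module: Loose plug-in module, 0.14 to 0.28 kg. x to its nose, z up; origin under the middle of its aluminium body, 66 (x) x 44 (y) x 28 mm high. At the body's rear (x -33 to -37 mm) a faceplate 72 mm wide, 14 to 44 mm above the underside; behind a thin neck (x -51 to -79) an upright black grip 28 (x) x 24 (y) mm, 6 to 50 mm above the underside. At the start it lies on the case's foam floor, nose to the hinge.
- module_grip (a point): Point in the module's grip to grasp, closing across its 24 mm width: 65 mm in -x of the module's origin, 36 mm above its underside. The faceplate's back is 28 mm further forward.
- chamber: Grey screened test chamber fixed to the bench. Origin on the bench under the middle of its face; x points into the chamber, z up. Box 111 mm long (x), 124 wide, 75 high. A tray 8 mm thick lies before the face (x -132 to 0) and runs on inside; two rails on it, 8 mm high, leave a lane 56 mm wide centred on y = 0. Mouth 56 mm wide, 8 to 56 mm above the bench; inside 105 mm deep.
- chamber_mouth (a point): Middle of the mouth's lower edge, on the tray, in the plane of the face; axes as the chamber's. With the module home (underside on the tray, faceplate against the face, axes parallel), the module's origin is 33 mm in +x of this point, with 6 mm of play to each side.
- flap (a joint): Angle of the steel dust flap in the mouth (rad): 0 hanging shut, 1.45 fully swung in. Hinged along the mouth's top edge 54 mm above the bench, 6 mm behind the face, 42 mm long, it swings into the chamber under a light push (about 0.5 N) and springs shut when free. With the module in, it rests on the module's top at about 1.2 rad.
- spool: Grey spool, 48 mm across, 36 mm high, standing; bystander. Origin under its centre.
- chip_box: Grey open box of chips, 70 x 36 x 20 mm; bystander. Origin under its centre.
- multimeter: Black hand multimeter lying on its back, 150 x 75 x 40 mm; bystander. Origin under its centre.
- screwdriver: Screwdriver with a red handle, lying on the bench; bystander.
- jar: Glass jar with steel cap, 70 mm across, 75 mm high; bystander. Origin under its centre.
- dish: Aluminium bowl, 90 mm across, 30 mm high; bystander. Origin under its centre.
- board: Green circuit board on four short feet, 180 x 130 x 20 mm; bystander. Origin under its centre.
Not all that is in view belongs to the job. What is shaped like the case but orange is not meant.

How it is judged:
By the outcome, as a careful person would: the job done as asked, in the order asked, and still so for the second after the job is handed in, with the robot touching nothing.
It also fails if it takes over 58 s, if anything falls off the work surface, if the arm or the gripper's body presses on something with over 40 N, if the wrist force passes 120 N, or if a joint passes its speed limit or range.

ROBOT

A 6-joint arm with a two-finger parallel gripper is mounted at the origin on the work surface. World frame = base frame: x ahead of the robot, y to its left, z up, the work surface at z = 0. Lengths are in m, angles in rad, forces in N, time in s.
With the tool pointing down it reaches from about 0.3 to 0.825 m from the base axis. Payload 5.4 kg.
Tool frame: the origin (TCP) lies midway between the tips of the shut fingers; the grasp point (between the pads) lies 19 mm behind it (ctrl.grip_point_offset is the distance from the TCP to the grasp point, in m); z points along the fingers, y is the direction in which the jaws open and shut (so a half turn about z gives the same grasp; the last joint's range is limited). The gripper opens to 92 mm and grips with 3 to 60 N. Pads are 20 mm wide; open, the fingers measure 128 mm over their backs; the gripper's body (75 mm by 189 mm) begins 69 mm behind the grasp point.
Start: joints at [0.996, 0.158, 1.597, -0, 1.386, -0.21], TCP at [0.205, 0.537, 0.215] pointing down, gripper open.
Joint ranges: [-2.91, 2.91], [-0.94, 2.29], [0.18, 2.7], [-1.29, 4.43], [0.17, 2.64], [-3, 3]. Speed limits (rad/s): [2.57, 2.57, 3.14, 3.14, 3.14, 3.14].

INTERFACE

Orientations are given as a unit quaternion [x, y, z, w].
In Python, from rig import ctrl gives the robot as it stands.
- The arm moves only by the tool servo_tool, never from a script. Its arguments are lists of equal length, an entry for each row: "gripper": the opening, from 0 (shut) to 1 (fully open); "slide": the shift along the world's x, y, z in mm, a list of three; "rotation": the turn, a rotation vector about the world's x, y, z in rad, a list of three. In form: {"gripper": [gripper, ...], "slide": [[dx, dy, dz], ...], "rotation": [[wx, wy, wz], ...]}. A call has 1 to 20 rows; each row shifts and turns the commanded pose from where the row before left it; what a row does not reach is not made up. A row lasts 1/10 s, in which the tool goes at most 50 mm and 8.59 degrees, less where a joint would pass 70% of its speed; a pose out of reach is approached as far as the arm can. A call is refused whole if a number of a shift passes 50 or a number of a turn 0.15, either way. A call with a gripper value outside its range is refused whole. The fingers move at their own pace and stop on an object; "squeeze" is the grip in N (left out, the last holds). Time passes only in rows, so rows that do not move let the fingers close. It gives the time, the measured TCP pose, the force and the opening at its end, in the units of the state.
- ctrl.read_state(): the state, without advancing time (a new reading comes with each control period).
- ctrl.read_camera(name): name is "scene" or "top" or "wrist"; returns a dict with "image" (400x640x3 uint8, red, green, blue), "camera_matrix" (3x3 intrinsics, pixels), "eye" and "attitude" of the camera in the world; the wrist camera has in their place "hand_eye" (4x4, takes a point from camera to tool coordinates, whose origin is the TCP and whose axes are the flange's). Camera axes: x right, y down, z forward; pixel columns grow to the right and rows downward; lengths in m; the calibration is good to about 2 mm. The wrist camera is an equidistant fisheye: a pixel r from the principal point sees the ray r / f radians off the axis. A picture is of the moment at which its call begins: read the wrist's pose just before it. There is no depth.
- ctrl.hand_in(): hands the job in, once; it reports no verdict.
Trained networks look in the newest picture that a camera, given by its name, has taken for a name from the list of things; names that differ only in an ending like _2 or _b are one class to them, and where a whole thing is asked for, a point or a joint stands for the part that bears it (a point fixed in the world has none). Each returns a list of dicts, best first, with "p" (0 to 1); they miss things now and then, are a little off and sometimes report something else, mostly with a low value. They report only what shows in the picture. A call takes as long as a camera call. They do not tell look-alikes from the thing itself.
- ctrl.search_frame(camera, label): "xyz" ([x, y, z] in m, in world coordinates, good to about 4 mm: the middle of the surface that is visible of it).
- ctrl.trace(camera, label): "pixels" (400x640 bool, what is visible of it).
The state is a dict: "t": time; "joint_positions": joint angles; "dq": joint speeds; "effort": joint torques, N m; "tcp_pos": TCP position; "ee_rot": TCP orientation; "force": force on the tool from outside, world axes, zero at the start; "wrist_torque": the same for the moment, N m; "grip_width": finger opening in m.
Only numpy, scipy, OpenCV 4.12 (cv2) and the standard library are available. Lean on these libraries where they do the work, as an engineer would, in place of code of your own. Each camera call takes 0.05 s, during which the arm holds its last target. There are 200 camera calls.

## Working session

There is one attempt and no reset: what is moved stays moved. The work goes in short steps, Python scripts to look and compute and a tool call to move; the robot and the scene stay as the last step left them, time stands still between calls to the robot, and variables do not carry over. Pictures are saved under pics/ and viewed, about 8 in all and at most 12, crops included, and the job is handed in when it is done.

Besides the shell and the picture viewer there is one more tool, called after "Request:" as name(argument=value, ...) on one line, values as JSON. servo_tool: Moves the arm, as the interface text tells. Its arguments: {"type":"object","properties":{"gripper":{"type":"array","items":{"type":"number"}},"slide":{"type":"array","items":{"type":"array","items":{"type":"number"}}},"rotation":{"type":"array","items":{"type":"array","items":{"type":"number"}}},"squeeze":{"type":"number"}},"required":["gripper","slide","rotation"]}

```bash
mkdir -p pics; ls; cat > h.py <<'E'
import numpy as np, cv2
from rig import ctrl
from scipy.spatial.transform import Rotation as R
def pic(n,f,crop=None,s=1):
    c=ctrl.read_camera(n); im=c["image"][:,:,::-1]
    if crop: im=im[crop[1]:crop[3],crop[0]:crop[2]]
    cv2.imwrite("pics/"+f,cv2.resize(im,None,fx=s,fy=s,interpolation=cv2.INTER_CUBIC)); return c
E
python3 - <<'E'
from h import *
s=ctrl.read_state(); print({k:np.round(v,3).tolist() for k,v in s.items()})
a=pic("top","top.png");b=pic("scene","scene.png")
for c in (a,b): print(c["camera_matrix"].tolist(),c["eye"],c["attitude"])
for l in ["case","lid_tongue","lid_hinge","chamber","chamber_mouth","module","spool","chip_box","multimeter","screwdriver","jar","dish","board"]:
  for n in("top","scene"):
    print(l,n,[(np.round(d["xyz"],3).tolist(),round(d["p"],2)) for d in ctrl.search_frame(n,l)][:3])
E
```

```text
pics
{'t': 0.0, 'joint_positions': [0.996, 0.159, 1.598, 0.0, 1.386, -0.21], 'dq': [0.0, -0.0, 0.002, -0.001, 0.0, -0.002], 'effort': [-0.0, -38.556, -32.211, 0.07, 0.037, -0.0], 'tcp_pos': [0.205, 0.537, 0.214], 'ee_rot': [0.181, 0.983, -0.001, -0.0], 'force': [-0.151, -0.39, -0.221], 'wrist_torque': [0.02, -0.031, -0.051], 'grip_width': 0.092}
[[492.47879851463153, 0.0, 317.4353608800443], [0.0, 492.47879851463153, 195.49955289103906], [0.0, 0.0, 1.0]] [ 0.29136219 -0.06154485  1.59221186] [-0.70344946  0.70777439 -0.05143524  0.0396067 ]
[[361.16802292688817, 0.0, 321.32502820876795], [0.0, 361.16802292688817, 200.90114129984048], [0.0, 0.0, 1.0]] [ 1.22218669 -0.15763665  0.90575328] [ 0.70569594  0.61752079 -0.23046839 -0.25989543]
case top [([0.558, -0.197, 0.076], 0.96), ([0.421, -0.638, 0.072], 0.87), ([0.561, -0.204, 0.075], 0.38)]
case scene [([0.45, -0.64, 0.074], 0.71), ([0.592, -0.201, 0.072], 0.56), ([0.632, 0.235, 0.064], 0.52)]
lid_tongue top [([0.416, -0.643, 0.072], 0.93), ([0.559, -0.202, 0.074], 0.85)]
lid_tongue scene [([0.578, -0.201, 0.074], 0.96), ([0.442, -0.
[... 606 characters left out ...]
, ([0.32, -0.299, 0.021], 0.44)]
chip_box top [([0.473, -0.003, 0.006], 0.8)]
chip_box scene [([0.476, -0.002, 0.012], 0.5)]
multimeter top [([0.418, -0.43, 0.032], 0.64)]
multimeter scene [([0.439, -0.426, 0.036], 0.88), ([0.419, 0.465, 0.014], 0.74)]
screwdriver top [([0.675, 0.01, 0.036], 0.64), ([0.323, -0.293, 0.023], 0.57)]
screwdriver scene [([0.321, -0.3, 0.019], 0.52)]
jar top [([0.319, -0.294, 0.023], 0.7), ([0.604, 0.463, 0.074], 0.57)]
jar scene [([0.622, 0.452, 0.052], 0.59)]
dish top [([0.644, -0.457, 0.015], 0.76), ([0.561, -0.202, 0.074], 0.48)]
dish scene [([0.628, -0.463, 0.015], 0.83), ([0.437, -0.424, 0.035], 0.21)]
board top [([0.413, 0.466, 0.015], 0.66)]
board scene []
```

View pics/top.png

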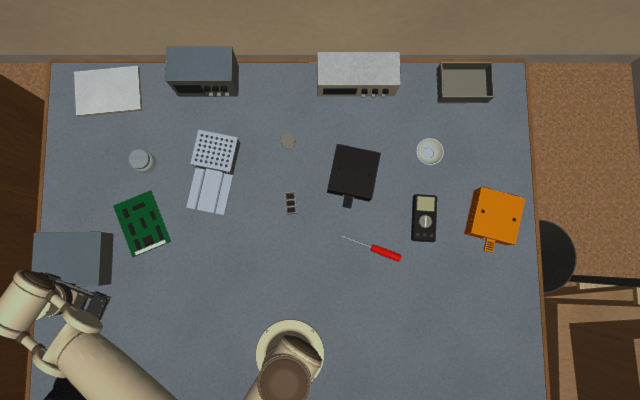

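View pics/scene.png

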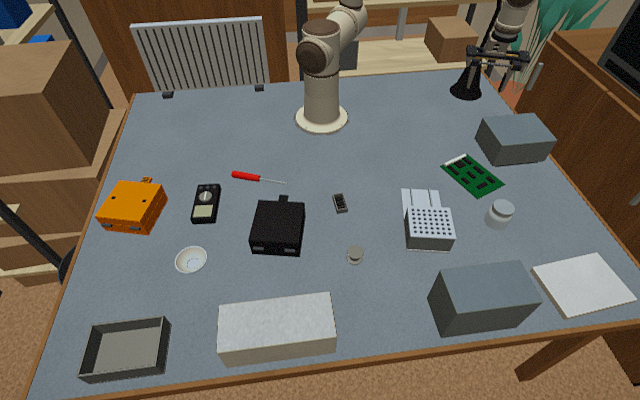

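The meant case is the black one at top-view pixel (354,173), tongue at (348,200). The orange one at (495,216) is the look-alike. The chamber is at (214,152) with its tray towards (209,192). I'll fit the known shapes to the masks.

```bash
cat > fit.py <<'E'
from h import *
from scipy.optimize import minimize
def box(x0,x1,y0,y1,z0,z1): return np.array([[x,y,z] for x in(x0,x1) for y in(y0,y1) for z in(z0,z1)],float)/1000
def proj(c,P):
    q=R.from_quat(c["attitude"]).inv().apply(P-c["eye"]); K=c["camera_matrix"]
    return q[:,:2]/q[:,2:]*K[0,0]+K[:2,2]
def sil(c,boxes,p,s=4):
    m=np.zeros((400*s,640*s),np.uint8)
    Rz=R.from_euler("z",p[2])
    for b in boxes:
        u=proj(c,Rz.apply(b)+[p[0],p[1],0]); h=cv2.convexHull(((u+.5)*s-.5).astype(np.float32))
        cv2.fillConvexPoly(m,np.round(h*16).astype(np.int32),1,shift=4)
    return cv2.resize(m.astype(np.float32),(640,400),interpolation=cv2.INTER_AREA)
def fit(views,mk,p0):
    def cost(p):
        t=0
        for c,M in views:
            S=sil(c,mk(p),p); t+=np.abs(S-M).sum()/M.sum()
        return t
    d=[.012,.012,.08]+[6]*(len(p0)-3)
    sim=np.array([p0]+[np.array(p0)+np.eye(len(p0))[i]*d[i] for i in range(len(p0))])
    r=minimize(cost,p0,method="Nelder-Mead",options=dict(initial_simplex=sim,xatol=1e-4,fatol=1e-5,maxiter=250)); return r.x,r.fun
E
cat > m1.py <<'E'
from fit import *
cs={n:ctrl.read_camera(n) for n in("top","scene")}
def mask(n,l,xy):
    best=None
    for d in ctrl.trace(n,l):
        u=proj(cs[n],np.array([[*xy,.05]]))[0].astype(int)
        if d["pixels"][u[1]-3:u[1]+4,u[0]-3:u[0]+4].any(): return d["pixels"].astype(np.float32)
case=lambda p:[box(-75,75,-71,71,0,72.5),box(-117,-75,-14,14,44,56)]
cham=lambda p:[box(0,111,-62,62,0,75),box(-132,0,-p[3],p[3],0,8)]
for l,mk,p0 in(("case",case,[.58,-.2,-.2]),("chamber",cham,[.59,.235,-.15,42])):
    V={}
    for n in cs:
        m=mask(n,l,p0[:2])
        if m is None: print("none",l,n); continue
        V[n]=(cs[n],m); cv2.imwrite(f"pics/m_{l}_{n}.png",m*255)
    for k in (["top"],["scene"],["top","scene"]):
        if all(x in V for x in k): print(l,k,np.round(fit([V[x] for x in k],mk,p0)[0],4),fit([V[x] for x in k],mk,p0)[1], [V[x][1].sum() for x in k])
E
python3 m1.py
python3 - <<'E'
import cv2,numpy as np
a=[cv2.resize(cv2.imread("pics/top.png")[100:260,170:410],None,fx=3,fy=3,interpolation=2)]
cv2.imwrite("pics/crop1.png",a[0])
E
```

```text
none case top
case ['scene'] [ 0.5654 -0.2037 -0.1997] 0.03800675645470619 [np.float32(2812.0)]
chamber ['top'] [ 0.5785  0.2484 -0.1959 61.5878] 0.025003831833600998 [np.float32(3262.0)]
chamber ['scene'] [ 0.5782  0.2465 -0.1981 61.1485] 0.02126086875796318 [np.float32(2875.0)]
chamber ['top', 'scene'] [ 0.5784  0.2473 -0.2017 61.6085] 0.05509745329618454 [np.float32(3262.0), np.float32(2875.0)][ WARN:0@3.885] global loadsave.cpp:1063 imwrite_ Unsupported depth image for selected encoder is fallbacked to CV_8U.
```

View pics/crop1.png

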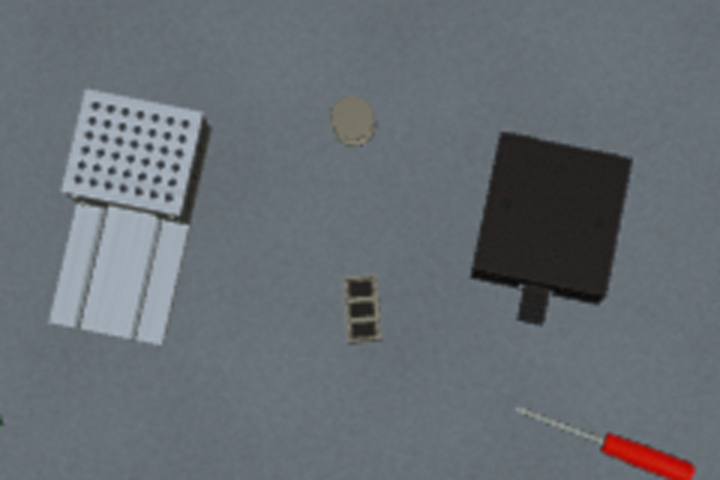

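Request:
servo_tool(gripper=[1,1,1,1,1,1,1,1,0.7,0.7,0.7,0.7,0.7,0.7,0.7,0.7,0.7,0.7], slide=[[16,-40,0],[16,-40,0],[16,-40,0],[16,-40,0],[16,-40,0],[16,-40,0],[16,-40,0],[16,-40,0],[16,-40,0],[16,-40,0],[16,-40,0],[16,-40,-10],[16,-40,-10],[16,-40,-10],[16,-40,-10],[16,-40,-10],[4,-40,-10],[0,-40,-5]], rotation=[[0,0,0.01],[0,0,0.01],[0,0,0.01],[0,0,0.01],[0,0,0.01],[0,0,0.01],[0,0,0.01],[0,0,0.01],[0,0,0.01],[0,0,0.01],[0,0,0.01],[0,0,0.01],[0,0,0.01],[0,0,0.01],[0,0,0.01],[0,0,0.01],[0,0,0],[0,0,0]])

```text
t: 3.5
tcp_pos: [0.4651, -0.1844, 0.1487]
ee_rot: [0.102, 0.995, 0.0, -0.0]
force: [0.8, 0.2, -0.8]
grip_width: 0.0646
```

Request:
servo_tool(gripper=[0.7,0.7], slide=[[0,0,0],[0,0,0]], rotation=[[0,0,0],[0,0,0]])

```text
t: 3.7
tcp_pos: [0.465, -0.1832, 0.1494]
ee_rot: [0.103, 0.995, 0.0, -0.0]
force: [0.8, -0.1, -0.6]
grip_width: 0.0641
```

```bash
python3 - <<'E'
from h import *
s=ctrl.read_state(); c=pic("wrist","w1.png")
print(c["camera_matrix"].tolist(),np.round(c["hand_eye"],4).tolist())
print(s["tcp_pos"],s["ee_rot"])
for l in("lid_tongue","case"): print([(np.round(d["xyz"],3).tolist(),round(d["p"],2)) for d in ctrl.search_frame("wrist",l)][:3])
E
```

```text
[[309.70691628693146, 0.0, 315.65717320035526], [0.0, 309.70691628693146, 200.70591258826272], [0.0, 0.0, 1.0]] [[0.0006, -0.9722, -0.234, 0.0661], [1.0, 0.0004, 0.0013, 0.0004], [-0.0012, -0.234, 0.9722, -0.1704], [0.0, 0.0, 0.0, 1.0]]
[ 0.46495488 -0.18315915  0.14944786] [ 1.03096210e-01  9.94671306e-01  3.46312252e-04 -2.09996659e-04]
[([0.521, -0.196, 0.073], 0.96), ([0.422, -0.585, 0.07], 0.73)]
[([0.52, -0.191, 0.07], 0.72), ([0.416, -0.58, 0.047], 0.72)]
```

View pics/w1.png

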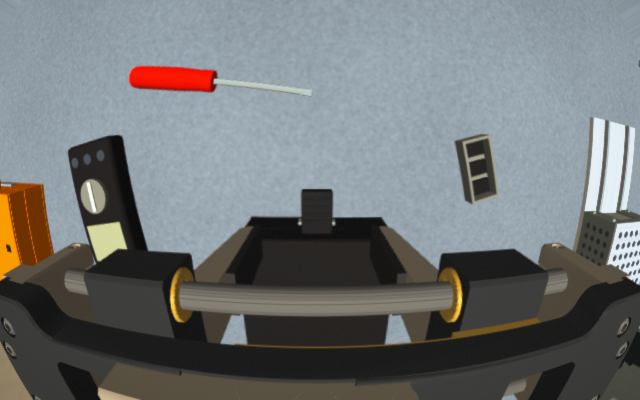

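Picture: tongue upright in the image (cols 302–333, outer end row 189), matching the fit within 2 mm. Descending and pinching.

Request:
servo_tool(gripper=[0.7,0.7,0.7,0.7,0.3,0.2,0.2,0.2,0.2], slide=[[0,2,-35],[0,0,-35],[0,0,-35],[0,0,-8],[0,0,0],[0,0,0],[0,0,0],[0,0,0],[0,0,0]], rotation=[[0,0,0],[0,0,0],[0,0,0],[0,0,0],[0,0,0],[0,0,0],[0,0,0],[0,0,0],[0,0,0]], squeeze=12)

```text
t: 4.75
tcp_pos: [0.4658, -0.1828, 0.0379]
ee_rot: [0.102, 0.995, -0.002, 0.001]
force: [-0.7, -1.9, -0.1]
grip_width: 0.0277
```

```bash
python3 - <<'E'
import numpy as np
# tongue point at (-178,zr) rel hinge; arc increments in case x,z
p=np.array([-178.,9.5]); yaw=-.2
th=np.concatenate([np.linspace(0,1.85,21)])
P=np.array([[p[0]*np.cos(t)+p[1]*np.sin(t),-p[0]*np.sin(t)+p[1]*np.cos(t)] for t in th])
d=np.diff(P,axis=0)
print([[round(a*np.cos(yaw),1),round(a*np.sin(yaw),1),round(b,1)] for a,b in d])
E
```

```text
[[np.float64(1.6), np.float64(-0.3), np.float64(16.4)], [np.float64(3.1), np.float64(-0.6), np.float64(16.2)], [np.float64(4.5), np.float64(-0.9), np.float64(15.8)], [np.float64(5.9), np.float64(-1.2), np.float64(15.3)], [np.float64(7.3), np.float64(-1.5), np.float64(14.7)], [np.float64(8.6), np.float64(-1.7), np.float64(13.9)], [np.float64(9.8), np.float64(-2.0), np.float64(13.1)], [np.float64(11.0), np.float64(-2.2), np.float64(12.1)], [np.float64(12.0), np.float64(-2.4), np.float64(11.0)], [np.float64(13.0), np.float64(-2.6), np.float64(9.8)], [np.float64(13.8), np.float64(-2.8), np.float64(8.6)], [np.float64(14.5), np.float64(-2.9), np.float64(7.2)], [np.float64(15.1), np.float64(-3.1), np.float64(5.8)], [np.float64(15.6), np.float64(-3.2), np.float64(4.4)], [np.float64(15.9), np.float64(-3.2), np.float64(2.9)], [np.float64(16.1), np.float64(-3.3), np.float64(1.4)], [np.float64(16.2), np.float64(-3.3), np.float64(-0.1)], [np.float64(16.1), np.float64(-3.3), np.float64(-1.7)], [np.float64(15.9), np.float64(-3.2), np.float64(-3.2)], [np.float64(15.5), np.float64(-3.1), np.float64(-4.7)]]
```

Request:
servo_tool(gripper=[0.2,0.2,0.2,0.2,0.2,0.2,0.2,0.2], slide=[[1.6,-0.3,16.4],[3.1,-0.6,16.2],[4.5,-0.9,15.8],[5.9,-1.2,15.3],[7.3,-1.5,14.7],[8.6,-1.7,13.9],[9.8,-2,13.1],[11,-2.2,12.1]], rotation=[[0,0,0],[0,0,0],[0,0,0],[0,0,0],[0,0,0],[0,0,0],[0,0,0],[0,0,0]])

```text
t: 5.55
tcp_pos: [0.5167, -0.1937, 0.1553]
ee_rot: [0.102, 0.995, -0.002, -0.0]
force: [-1.1, -7.8, -3.4]
grip_width: 0.0278
```

Small forces; continuing over the top.

Request:
servo_tool(gripper=[0.2,0.2,0.2,0.2,0.2,0.2,0.2,0.2,0.2,0.2,0.2,0.2], slide=[[12,-2.4,11],[13,-2.6,9.8],[13.8,-2.8,8.6],[14.5,-2.9,7.2],[15.1,-3,5.8],[15.6,-3,4.4],[15.9,-3,2.9],[16.1,-3,1.4],[16.2,-3,0],[16.1,-3,-1.7],[15,-3,-3],[0,0,0]], rotation=[[0,0,0],[0,0,0],[0,0,0],[0,0,0],[0,0,0],[0,0,0],[0,0,0],[0,0,0],[0,0,0],[0,0,0],[0,0,0],[0,0,0]])

```text
t: 6.75
tcp_pos: [0.6812, -0.2291, 0.2023]
ee_rot: [0.104, 0.995, -0.005, 0.002]
force: [-1.6, -13.2, 1.8]
grip_width: 0.0281
```

Request:
servo_tool(gripper=[0.5,0.6,0.6,0.6,0.6,0.6,0.6,0.6,0.6,0.6,0.6,0.6], slide=[[0,0,0],[0,0,0],[0,0,0],[0,0,30],[0,0,30],[-20,4,20],[-40,8,0],[-40,8,0],[-40,8,0],[-30,4,-20],[0,0,-20],[0,0,0]], rotation=[[0,0,0],[0,0,0],[0,0,0],[0,0,0],[0,0,0],[0,0,0],[0,0,0],[0,0,0],[0,0,0],[0,0,0],[0,0,0],[0,0,0]])

```text
t: 7.95
tcp_pos: [0.508, -0.1892, 0.2376]
ee_rot: [0.102, 0.995, 0.001, -0.002]
force: [-0.1, 0.5, -0.7]
grip_width: 0.0554
```

```bash
python3 - <<'E'
from h import *
s=ctrl.read_state(); c=pic("wrist","w2.png")
print(s["tcp_pos"],s["ee_rot"])
for n in("wrist","top","scene"):
  if n!="wrist": pic(n,n+"2.png")
  for l in("module","module_grip","lid_tongue"): print(n,l,[(np.round(d["xyz"],3).tolist(),round(d["p"],2)) for d in ctrl.search_frame(n,l)][:3])
a=cv2.imread("pics/w2.png"); b=cv2.imread("pics/scene2.png")[150:300,200:460]
b=cv2.resize(b,(640,369)); b2=np.vstack([a[180:],b])
cv2.imwrite("pics/c2.png",b2)
E
```

```text
[ 0.50804923 -0.18924722  0.23761239] [ 0.10216201  0.99476361  0.00148815 -0.00246263]
wrist module [([0.574, -0.202, 0.039], 0.59)]
wrist module_grip [([0.571, -0.206, 0.041], 0.62)]
wrist lid_tongue [([0.681, -0.232, 0.09], 0.87), ([0.424, -0.622, 0.07], 0.73)]
top module [([0.522, -0.19, 0.062], 0.47), ([0.684, -0.212, 0.109], 0.39), ([0.603, 0.461, 0.073], 0.34)]
top module_grip [([0.519, -0.198, 0.064], 0.64), ([0.576, 0.243, 0.01], 0.59)]
top lid_tongue [([0.415, -0.643, 0.074], 0.97), ([0.691, -0.234, 0.178], 0.72)]
scene module [([0.564, -0.197, 0.044], 0.88)]
scene module_grip [([0.564, -0.199, 0.044], 0.84), ([0.628, 0.231, 0.064], 0.63), ([0.471, 0.002, 0.011], 0.46)]
scene lid_tongue [([0.7, -0.226, 0.176], 0.75), ([0.441, -0.642, 0.075], 0.57), ([0.476, 0.0, 0.012], 0.19)]
```

View pics/c2.png

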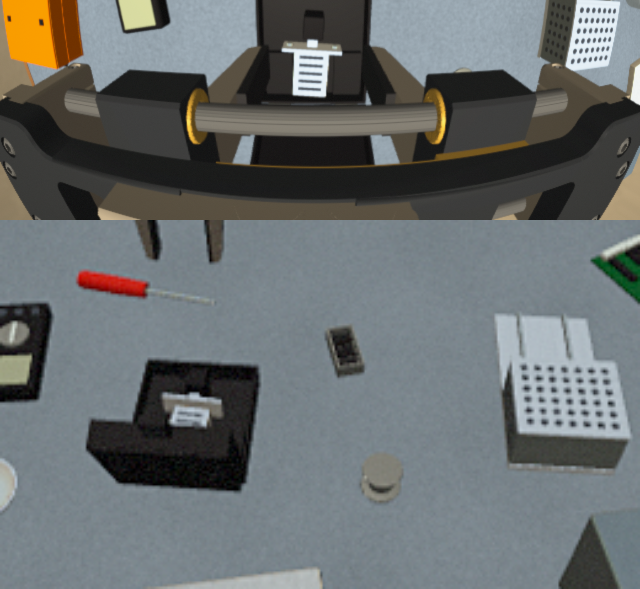

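Picture: lid rests open (the tongue is at z≈0.18 to the rear), the module is in the tray with its light body at wrist pixel (311,255) and faceplate at (311,227). It looks slightly turned, so I'll look again from further back.

Request:
servo_tool(gripper=[0.6,0.6,0.6], slide=[[-40,8,-20],[0,0,-20],[0,0,0]], rotation=[[0,0,0],[0,0,0],[0,0,0]])

```text
t: 8.85
tcp_pos: [0.4681, -0.1816, 0.1976]
ee_rot: [0.102, 0.995, 0.001, -0.002]
force: [-0.2, -0.8, 0.7]
grip_width: 0.0551
```

```bash
python3 - <<'E'
from h import *
s=ctrl.read_state(); c=pic("wrist","w3.png")
np.savez("w3.npz",p=s["tcp_pos"],q=s["ee_rot"],K=c["camera_matrix"],H=c["hand_eye"])
print(s["tcp_pos"],s["ee_rot"])
b=cv2.imread("pics/w3.png")[100:260,220:420]; cv2.imwrite("pics/c3.png",cv2.resize(b,None,fx=4,fy=3.7))
E
```

```text
[ 0.46805519 -0.18163707  0.19758892] [ 0.10242864  0.99473626  0.00139762 -0.00248676]
```

View pics/c3.png

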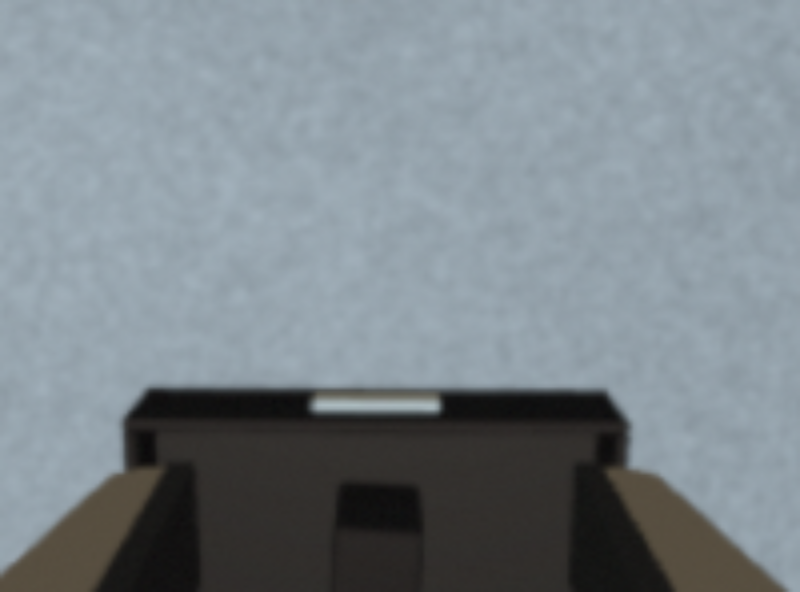

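```bash
cat > m2.py <<'E'
from fit import *
im=cv2.imread("pics/w2.png"); d=np.load("w3.npz"); K,H=d["K"],d["H"]
p0=np.array([0.50804923,-0.18924722,0.23761239]); q0=R.from_quat([0.10216201,0.99476361,0.00148815,-0.00246263])
def pw(P,p=p0,q=q0):
    t=q.inv().apply(P-p); c=(t-H[:3,3])@H[:3,:3]
    r=np.linalg.norm(c[:,:2],axis=1); th=np.arctan2(r,c[:,2])
    return c[:,:2]/r[:,None]*th[:,None]*K[0,0]+K[:2,2]
B=[box(-33,33,-22,22,12,40),box(-37,-33,-36,36,26,56),box(-51,-37,-8,8,40,56)]
roi=np.zeros((400,640),bool); roi[217:276,270:355]=1
m=(im.min(2)>110)&roi
m=cv2.morphologyEx(m.astype(np.uint8),cv2.MORPH_CLOSE,np.ones((7,7)));
n,l,st,_=cv2.connectedComponentsWithStats(m); k=1+st[1:,4].argmax(); m=(l==k).astype(float); print(st[k])
def S(p,bs):
    s=8;M=np.zeros((400*s,640*s),np.uint8)
    for b in bs:
        u=pw(R.from_euler("z",p[2]).apply(b)+[p[0],p[1],0]); h=cv2.convexHull(((u+.5)*s-.5).astype(np.float32))
        cv2.fillConvexPoly(M,np.round(h*16).astype(np.int32),1,shift=4)
    return cv2.resize(M.astype(np.float32),(640,400),interpolation=cv2.INTER_AREA)
f=lambda p:np.abs(S(p,B[:2])*roi-m)[224:276].sum()
i=[.574,-.202,-.2]; r=minimize(f,i,method="Nelder-Mead",options=dict(initial_simplex=np.array([i,[.584,-.202,-.2],[.574,-.194,-.2],[.574,-.202,-.1]]),xatol=1e-4))
p=r.x;print(p,r.fun,m.sum())
o=R.from_euler("z",p[2]).apply([-.065,0,0])+[p[0],p[1],0]; print("grip",o)
# grip rear top edge in w3
e=R.from_euler("z",p[2]).apply([[-.079,-.012,.062],[-.079,.012,.062]])+[p[0],p[1],0]
print(pw(e,d["p"],R.from_quat(d["q"])), "seen 304/325,243")
for mm,c in((m,(0,0,255)),(S(p,B[:2])>.5,(0,255,0))):
    cs,_=cv2.findContours(np.asarray(mm,np.uint8),0,1); 
    if c[1]: cv2.drawContours(im,cs,-1,c,1)
v=im[185:285,260:365]; cv2.imwrite("pics/c4.png",np.hstack([cv2.resize(x,None,fx=3.8,fy=5) for x in(v,cv2.imread("pics/w2.png")[185:285,260:365])]))
E
python3 m2.py
```

```text
[ 282  219   60   57 2079]
[ 0.59683887 -0.21364093 -0.27372476] 56.375 2079.0
grip [ 0.53425877 -0.19607017  0.        ]
[[303.53762038 243.18874852]
 [326.16769877 244.62220808]] seen 304/325,243
```

View pics/c4.png

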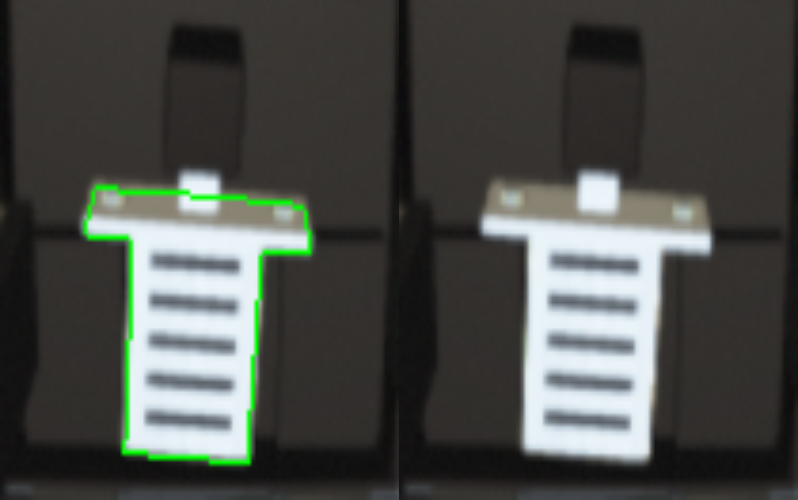

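Fit overlay matches: module at (0.597, −0.214), yaw −0.274, grip at (0.534, −0.196); the independent grip edge agrees within 1 px. Grasping.

Request:
servo_tool(gripper=[0.6,0.6,0.6,0.6,0.6,0.6,0.6,0.6,0.3,0.1,0.1,0.1,0.1], slide=[[33,-7,0],[33,-7.5,-10],[0,0,-40],[0,0,-40],[0,0,-40],[0,0,-28.5],[0,0,-10],[0,0,0],[0,0,0],[0,0,0],[0,0,0],[0,0,0],[0,0,0]], rotation=[[0,0,-0.035],[0,0,-0.035],[0,0,0],[0,0,0],[0,0,0],[0,0,0],[0,0,0],[0,0,0],[0,0,0],[0,0,0],[0,0,0],[0,0,0],[0,0,0]], squeeze=30)

```text
t: 10.2
tcp_pos: [0.5368, -0.1978, 0.033]
ee_rot: [0.137, 0.991, -0.0, 0.001]
force: [-1.2, 0.9, 4.7]
grip_width: 0.0239
```

Request:
servo_tool(gripper=[0.1,0.1,0.1,0.1,0.1,0.1,0.1], slide=[[0,0,10],[0,0,25],[0,0,30],[0,0,30],[0,0,30],[0,0,0],[0,0,0]], rotation=[[0,0,0],[0,0,0],[0,0,0],[0,0,0],[0,0,0],[0,0,0],[0,0,0]])

```text
t: 10.9
tcp_pos: [0.536, -0.1973, 0.1567]
ee_rot: [0.137, 0.991, -0.0, -0.0]
force: [-0.6, -0.1, -2.3]
grip_width: 0.0234
```

```bash
python3 - <<'E'
from h import *
s=ctrl.read_state(); c=pic("wrist","w4.png"); print({k:np.round(v,4).tolist() for k,v in s.items()})
c=pic("scene","s4.png")
a=cv2.resize(cv2.imread("pics/s4.png")[120:270,200:360],None,fx=3,fy=3)
b=cv2.imread("pics/w4.png")[130:300,200:440]; b=cv2.resize(b,(round(450*240/170/2),225)); b=cv2.copyMakeBorder(b,0,225,0,0,0)
cv2.imwrite("pics/c5.png",np.hstack([a,b]))
E
```

```text
{'t': 10.9, 'joint_positions': [-0.5642, 0.1984, 1.6689, -0.0, 1.2743, -1.8602], 'dq': [0.0005, 0.032, 0.0391, -0.0002, 0.0023, 0.0009], 'effort': [0.0155, -42.434, -34.0516, -0.0057, -0.0846, 0.0001], 'tcp_pos': [0.536, -0.1973, 0.1567], 'ee_rot': [0.137, 0.9906, -0.0, -0.0], 'force': [-0.6386, -0.0586, -2.2693], 'wrist_torque': [-0.0068, 0.0579, -0.0026], 'grip_width': 0.0234}
```

View pics/c5.png

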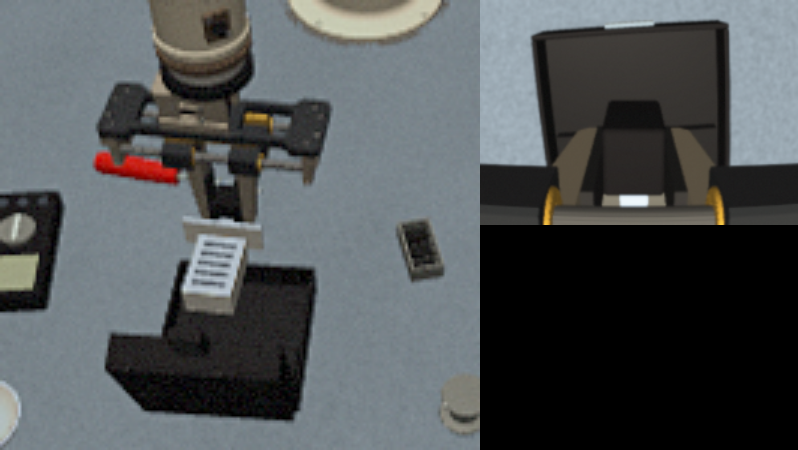

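Module is held firmly (weight ≈ 2.2 N) and the lid stays open. Carrying it over the tray.

Request:
servo_tool(gripper=[0.1,0.1,0.1,0.1,0.1,0.1,0.1,0.1,0.1,0.1,0.1,0.1,0.1,0.1,0.1,0.1,0.1,0.1], slide=[[-2,15,5],[-4,25,0],[-5,35,0],[-6,35,0],[-6,35,0],[-6,35,0],[-6,35,0],[-6,35,0],[-6,35,0],[-6,35,0],[-5,35,0],[-4,35,0],[-3,30,0],[-2,25,-20],[0,15,-25],[0,6.5,-25],[0,0,0],[0,0,0]], rotation=[[0,0,0.005],[0,0,0.005],[0,0,0.005],[0,0,0.005],[0,0,0.005],[0,0,0.005],[0,0,0.005],[0,0,0.005],[0,0,0.005],[0,0,0.005],[0,0,0.005],[0,0,0.005],[0,0,0.005],[0,0,0.005],[0,0,0.005],[0,0,0],[0,0,0],[0,0,0]])

```text
t: 12.8
tcp_pos: [0.4681, 0.2691, 0.0916]
ee_rot: [0.099, 0.995, -0.0, -0.001]
force: [0.3, 0.0, -1.6]
grip_width: 0.0241
```

```bash
python3 - <<'E'
from h import *
s=ctrl.read_state(); c=pic("wrist","w5.png"); print(s["tcp_pos"],s["ee_rot"],s["grip_width"])
pic("scene","s5.png"); pic("top","t5.png")
a=cv2.resize(cv2.imread("pics/s5.png")[140:260,360:500],None,fx=2.8,fy=2.8)
b=cv2.resize(cv2.imread("pics/t5.png")[120:240,160:300],None,fx=2.8,fy=2.8)
w=cv2.resize(cv2.imread("pics/w5.png")[150:290,160:480],(784,250)) 
cv2.imwrite("pics/c6.png",np.vstack([np.hstack([a,b]),w]))
E
```

```text
[0.46808568 0.26907489 0.09156393] [ 9.93855904e-02  9.95048361e-01 -4.41402828e-04 -1.03374043e-03] 0.024061916130774047
```

View pics/c6.png

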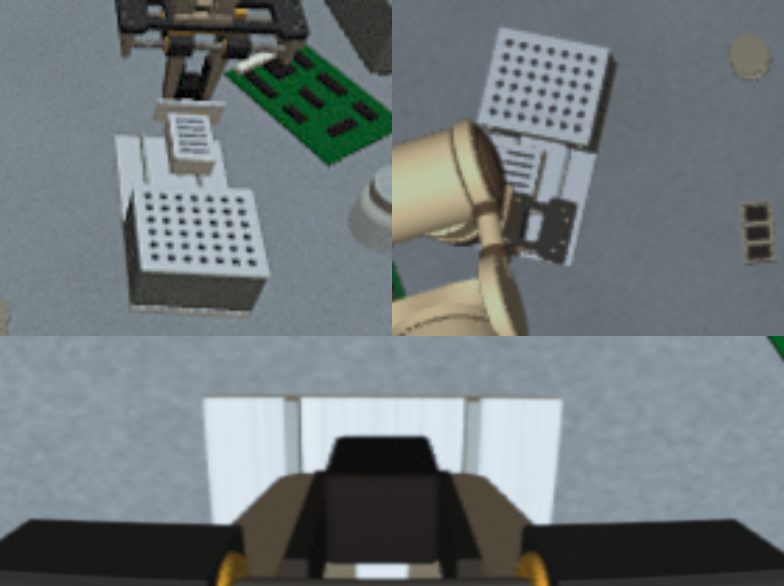

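Tray, rails and grip are centred and parallel in the wrist view (middle at col ≈316). Lowering onto the tray.

Request:
servo_tool(gripper=[0.1,0.1,0.1,0.1,0.1,0.1,0.1,0.1], slide=[[0,0,-20],[0,0,-20],[0,0,-10],[0,0,-5],[0,0,-3],[0,0,-2],[0,0,0],[0,0,0]], rotation=[[0,0,0],[0,0,0],[0,0,0],[0,0,0],[0,0,0],[0,0,0],[0,0,0],[0,0,0]])

```text
t: 13.75
tcp_pos: [0.4697, 0.2692, 0.0326]
ee_rot: [0.1, 0.995, 0.0, 0.0]
force: [-0.1, 0.9, -3.0]
grip_width: 0.0238
```

Request:
servo_tool(gripper=[0.1,0.1,0.1,0.1], slide=[[0,0,-2],[0,0,-1],[0,0,0],[0,0,0]], rotation=[[0,0,0],[0,0,0],[0,0,0],[0,0,0]])

```text
t: 14.15
tcp_pos: [0.4693, 0.2691, 0.0291]
ee_rot: [0.1, 0.995, 0.0, 0.0]
force: [-0.7, -0.4, -1.0]
grip_width: 0.0239
```

Request:
servo_tool(gripper=[0.1,0.1,0.1,0.1], slide=[[0,0,-1],[0,0,-1],[0,0,0],[0,0,0]], rotation=[[0,0,0],[0,0,0],[0,0,0],[0,0,0]])

```text
t: 14.55
tcp_pos: [0.4694, 0.2692, 0.029]
ee_rot: [0.1, 0.995, -0.0, -0.0]
force: [-6.9, -2.5, 14.0]
grip_width: 0.0233
```

Request:
servo_tool(gripper=[0.1,0.1,0.1,0.1,0.1,0.1,0.1,0.1,0.1], slide=[[0,0,1.5],[9.8,-2,0],[9.8,-2,0],[9.8,-2,0],[9.8,-2,0],[9.8,-2,0],[9.8,-2,0],[9.8,-2,0],[0,0,0]], rotation=[[0,0,0],[0,0,0],[0,0,0],[0,0,0],[0,0,0],[0,0,0],[0,0,0],[0,0,0],[0,0,0]])

```text
t: 15.45
tcp_pos: [0.5392, 0.2551, 0.029]
ee_rot: [0.1, 0.995, 0.0, 0.001]
force: [1.0, 0.3, 2.5]
grip_width: 0.0241
```

Request:
servo_tool(gripper=[0.1,0.1,0.1,0.1,0.1,0.1], slide=[[3.9,-0.8,0],[2,-0.4,0],[2,-0.4,0],[2,-0.4,0],[0,0,0],[0,0,0]], rotation=[[0,0,0],[0,0,0],[0,0,0],[0,0,0],[0,0,0],[0,0,0]])

```text
t: 16.05
tcp_pos: [0.5467, 0.2537, 0.029]
ee_rot: [0.1, 0.995, 0.0, -0.001]
force: [-6.6, 1.2, 7.0]
grip_width: 0.0239
```

Request:
servo_tool(gripper=[0.1,0.1,0.1,0.1], slide=[[1.5,-0.3,0],[1.5,-0.3,0],[0,0,0],[0,0,0]], rotation=[[0,0,0],[0,0,0],[0,0,0],[0,0,0]])

```text
t: 16.45
tcp_pos: [0.5495, 0.2531, 0.029]
ee_rot: [0.1, 0.995, 0.0, -0.001]
force: [-6.7, 1.1, 8.0]
grip_width: 0.0238
```

```bash
python3 - <<'E'
from h import *
pic("wrist","w7.png"); pic("scene","s7.png"); pic("top","t7.png")
a=cv2.resize(cv2.imread("pics/s7.png")[150:260,370:480],None,fx=3.2,fy=3.2)
b=cv2.resize(cv2.imread("pics/t7.png")[120:230,170:280],None,fx=3.2,fy=3.2)
w=cv2.resize(cv2.imread("pics/w7.png")[150:290,160:480],(704,240)) 
cv2.imwrite("pics/c7.png",np.vstack([np.hstack([a,b]),w]))
E
```

```text
(no output)
```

View pics/c7.png

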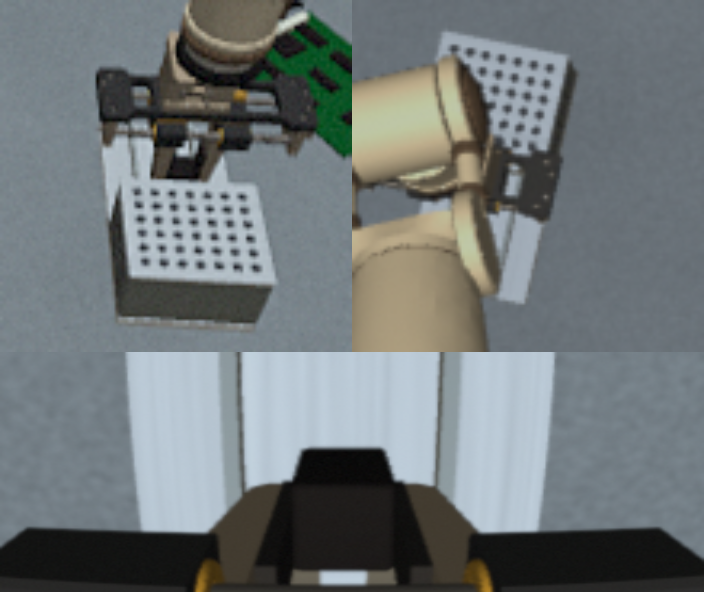

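Force didn't rise with the motion (friction and flap only), so it isn't home yet. Continuing to creep.

Request:
servo_tool(gripper=[0.1,0.1,0.1,0.1], slide=[[1.5,-0.3,0],[1.5,-0.3,0],[0,0,0],[0,0,0]], rotation=[[0,0,0],[0,0,0],[0,0,0],[0,0,0]])

```text
t: 17.0
tcp_pos: [0.5526, 0.2526, 0.029]
ee_rot: [0.1, 0.995, 0.0, -0.001]
force: [-7.2, 2.7, 8.7]
grip_width: 0.0241
```

Request:
servo_tool(gripper=[0.1,0.1,0.1,0.1], slide=[[1.5,-0.3,0],[1.5,-0.3,0],[0,0,0],[0,0,0]], rotation=[[0,0,0],[0,0,0],[0,0,0],[0,0,0]])

```text
t: 17.4
tcp_pos: [0.5527, 0.2526, 0.0289]
ee_rot: [0.099, 0.995, -0.0, -0.004]
force: [-16.4, 1.5, 15.8]
grip_width: 0.0237
```

```bash
python3 - <<'E'
from h import *
s=ctrl.read_state(); pic("wrist","w8.png"); print(s["tcp_pos"],s["wrist_torque"])
for i in (5,7,8):
  w=cv2.imread(f"pics/w{i}.png").astype(int).sum(2)
  print(i,w[180:300:2,316].tolist())
E
```

```text
[0.55270992 0.25255491 0.02893541] [ 0.5663334   2.5582541  -0.07839253]
5 [444, 422, 493, 676, 681, 679, 679, 680, 680, 679, 681, 681, 654, 293, 39, 42, 38, 37, 30, 41, 40, 42, 43, 35, 82, 99, 108, 107, 104, 105, 105, 106, 102, 104, 102, 102, 100, 106, 100, 97, 99, 102, 97, 100, 96, 100, 98, 96, 145, 609, 687, 693, 672, 291, 157, 195, 237, 269, 284, 297]
7 [601, 600, 599, 600, 601, 599, 601, 600, 601, 597, 599, 597, 568, 245, 25, 25, 23, 30, 36, 25, 30, 29, 32, 33, 66, 78, 82, 84, 89, 86, 86, 84, 81, 83, 85, 85, 83, 83, 76, 80, 78, 83, 81, 79, 81, 80, 76, 81, 121, 516, 608, 614, 589, 248, 128, 158, 198, 229, 236, 254]
8 [597, 594, 595, 593, 594, 597, 595, 594, 591, 591, 591, 593, 562, 243, 33, 34, 37, 20, 33, 33, 29, 28, 27, 43, 62, 81, 86, 83, 85, 87, 82, 82, 86, 86, 80, 82, 79, 80, 88, 77, 80, 83, 79, 78, 81, 77, 81, 75, 195, 589, 604, 609, 578, 247, 129, 162, 199, 225, 235, 247]
```

Hard stop: position no longer advances, force 16 N, and the geometry matches home (grip at chamber x ≈ −31 mm). Relaxing and releasing.

Request:
servo_tool(gripper=[0.1,0.1,0.5,0.6,0.6,0.6], slide=[[-1.5,0.3,0.5],[0,0,0.5],[0,0,0],[0,0,0],[0,0,0],[0,0,0]], rotation=[[0,0,0],[0,0,0],[0,0,0],[0,0,0],[0,0,0],[0,0,0]])

```text
t: 18.05
tcp_pos: [0.5556, 0.2514, 0.0295]
ee_rot: [0.1, 0.995, 0.0, 0.0]
force: [-1.1, -0.5, -0.4]
grip_width: 0.0537
```

Request:
servo_tool(gripper=[0.6,0.6,0.6,0.6,0.6,0.6,0.6,0.6,0.6,0.6], slide=[[0,0,10],[0,0,20],[0,0,30],[0,0,30],[-30,6,30],[-40,8,30],[-40,8,0],[-20,4,0],[0,0,0],[0,0,0]], rotation=[[0,0,0],[0,0,0],[0,0,0],[0,0,0],[0,0,0],[0,0,0],[0,0,0],[0,0,0],[0,0,0],[0,0,0]])

```text
t: 19.05
tcp_pos: [0.4263, 0.2775, 0.1799]
ee_rot: [0.1, 0.995, 0.0, 0.001]
force: [0.2, 0.6, -0.6]
grip_width: 0.0554
```

```bash
python3 - <<'E'
from h import *
s=ctrl.read_state(); pic("wrist","w9.png"); print(s["tcp_pos"],s["ee_rot"],s["force"])
pic("scene","s9.png"); pic("top","t9.png")
a=cv2.resize(cv2.imread("pics/s9.png")[140:280,220:500],None,fx=2.2,fy=2.2)
w=cv2.resize(cv2.imread("pics/w9.png")[170:300,216:416],None,fx=2.2,fy=2.2)
w=cv2.copyMakeBorder(w,0,0,0,a.shape[1]-w.shape[1],0)
cv2.imwrite("pics/c9.png",np.vstack([a,w]))
E
```

```text
[0.42634864 0.27748651 0.17991211] [9.95273495e-02 9.95034422e-01 2.07244583e-04 8.73410632e-04] [ 0.21748213  0.59159279 -0.5807138 ]
```

View pics/c9.png

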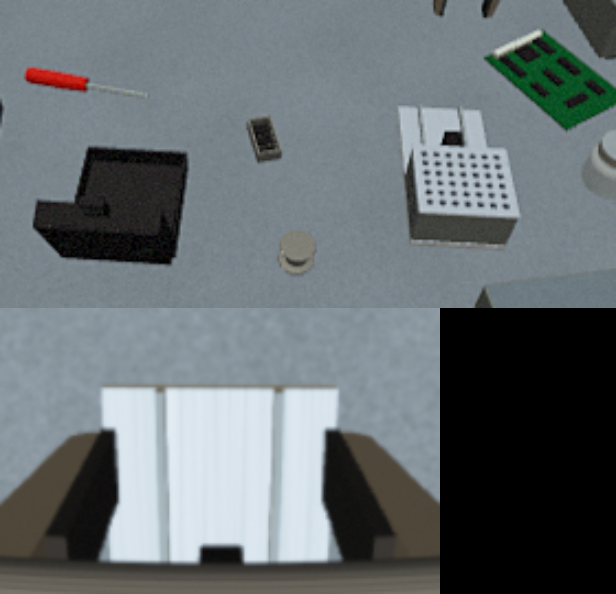

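Request:
servo_tool(gripper=[0.6,0.6,0.6,0.6,0.6], slide=[[35,-7,30],[35,-7,20],[30,-6,0],[0,0,0],[0,0,0]], rotation=[[0,0,0],[0,0,0],[0,0,0],[0,0,0],[0,0,0]])

```text
t: 19.7
tcp_pos: [0.526, 0.2569, 0.2282]
ee_rot: [0.1, 0.995, -0.0, -0.001]
force: [0.6, 0.3, 0.3]
grip_width: 0.0551
```

```bash
cat > m3.py <<'E'
from fit import *
s=ctrl.read_state(); c=pic("wrist","w10.png"); K,H=c["camera_matrix"],c["hand_eye"]
p,q=s["tcp_pos"],R.from_quat(s["ee_rot"]); print(p)
def pw(P):
    t=q.inv().apply(P-p); c=(t-H[:3,3])@H[:3,:3]
    r=np.linalg.norm(c[:,:2],axis=1); th=np.arctan2(r,c[:,2])
    return c[:,:2]/r[:,None]*th[:,None]*K[0,0]+K[:2,2]
Rz=R.from_euler("z",-.199); T=lambda a:pw(Rz.apply(np.array(a,float)/1000)+[.5784,.2473,0])
im=cv2.imread("pics/w10.png"); u0,v0=240,190; s_=5
crop=cv2.resize(im[v0:v0+110,u0:u0+150],None,fx=s_,fy=s_,interpolation=cv2.INTER_CUBIC); ref=crop.copy()
def dr(a,col):
    u=(T(a)-[u0,v0]+.5)*s_; cv2.polylines(ref,[u.astype(np.int32)],True,col,1)
dr([[-4,-36,52],[0,-36,52],[0,36,52],[-4,36,52]],(0,255,0))   # faceplate top if home
dr([[0,-62,75],[0,62,75],[111,62,75],[111,-62,75]],(255,0,0)) # chamber top
dr([[-46,-12,58],[-46,12,58],[-18,12,58],[-18,-12,58]],(0,0,255)) # grip top
cv2.imwrite("pics/c10.png",ref); 
E
python3 m3.py
```

```text
[0.52598534 0.2569032  0.22817632]
```

View pics/c10.png

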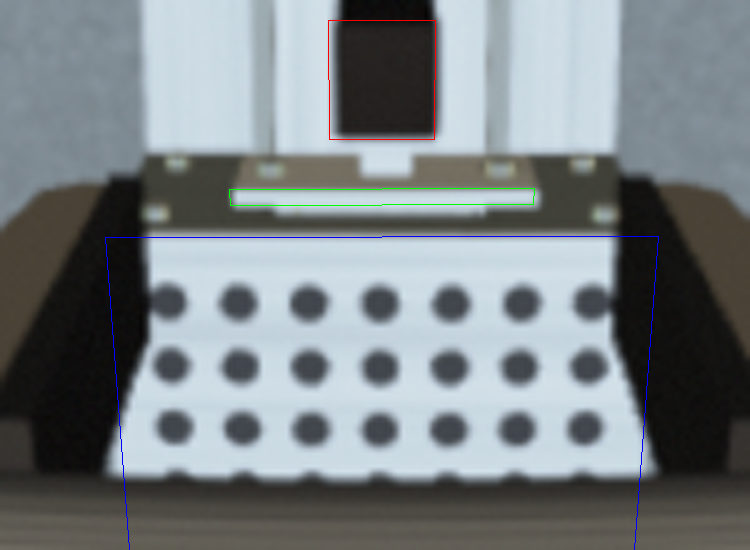

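The last picture shows the faceplate at rows 189–206, lying on the predicted "home" outline. The grip is on its outline too. Only the 4 mm slit above the faceplate, with the resting flap in it, remains open. Handing in.

```bash
python3 - <<'E'
from h import *
a=cv2.imread("pics/top.png").astype(int);b=cv2.imread("pics/t9.png").astype(int)
for n,(x,y) in dict(spool=(288,141),chip=(291,203),meter=(424,218),screw=(372,248),jar=(141,160),dish=(430,151),board=(142,223)).items(): print(n,np.abs(a-b)[y-15:y+15,x-15:x+15].mean().round(1))
print([(np.round(d["xyz"],3).tolist(),round(d["p"],2)) for d in ctrl.search_frame("top","lid_tongue")][:2])
print(ctrl.read_state()["t"],ctrl.hand_in())
E
```

```text
spool 0.6
chip 0.6
meter 0.9
screw 0.7
jar 0.6
dish 0.6
board 61.7
[([0.419, -0.641, 0.072], 0.74), ([0.683, -0.233, 0.101], 0.67)]
the job is handed in; nothing more can be done
19.8 None
```

The lid of the black case is fully open and the module is home in the test chamber. I handed the job in at 19.8 s of the 58 s allowed.

- **Lid:** I pinched the tongue, swung the lid over its hinge to about its stop and let go. It was still lying back open in the later views.
- **Module:** I lifted it by its grip, set it flat on the tray between the rails and slid it in nose first, so the module pushed the flap itself. I stopped at a hard stop of about 16 N, then released it and moved the arm clear.

**Last checks:**
- **Fit against the face:** In the wrist view, the faceplate and grip match the "home" outline to about 1–2 mm. The chamber's top edge was about 1.6 mm off my fit, in the direction that still means home. The hard stop is the stronger evidence.
- **Bystanders:** The spool, chip box, multimeter, screwdriver, jar and dish are unchanged between the first and last top views.
- **Board:** The before-and-after comparison failed here (61.7, against under 1 for the others). That is most likely because the arm hid the board in the last top view. The late scene view shows it lying on the bench and the arm never went low near it, but I did not measure that it hadn't moved.

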